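Rehang the filter door of a fume extractor

ROBOT

A 6-joint arm with a two-finger parallel gripper is mounted at the origin on the work surface. World frame = base frame: x ahead of the robot, y to its left, z up, the work surface at z = 0. Lengths are in m, angles in degrees, forces in N, time in s.
With the tool pointing down it reaches from about 0.4 to 0.825 m from the base axis. Payload 7 kg.
Tool frame: the origin (TCP) lies at the very end of the fingers, on their centre line; the grasp point (between the pads) lies 19 mm behind it (robot.grasp_offset is the distance from the TCP to the grasp point, in m); z points along the fingers, y is the line along which they close (so a half turn about z gives the same grasp; the last joint's range is limited). The gripper opens to 85 mm and grips with 20 to 120 N. Pads are 22 mm wide; open, the fingers measure 114 mm over their backs; the gripper's body (76 mm by 85 mm) begins 54 mm behind the grasp point. The pads swing forward as they close: fully open they stand 13 mm farther back than shut.
Start: joints at [92.997, 20.546, 0.682, 0, -70.136, -16.507], TCP at [0.158, 0.656, 0.231] pointing down, gripper open.
Joint ranges: [-176.03, 176.03], [-82.01, 121.73], [-58.28, 71.71], [-173.87, 95.51], [-174.79, -0.11], [-173.66, 173.66]. Speed limits (degrees/s): [136.94, 136.94, 172.46, 180, 180, 180].

INTERFACE

Orientations are given as a 3x3 rotation matrix whose columns are the frame's x, y, z axes.
In Python, from rig import robot gives the robot as it stands.
- The arm moves only by the shell command python3 -m pendant 'ROWS' [FORCE]. ROWS is a JSON object of lists of equal length, an entry for each row: "linear": the shift along the tool's x, y, z as a fraction of full scale, a list of three; "dr": the turn, a rotation vector about the tool's x, y, z as a fraction of full scale, a list of three; "jaw": the closure, from 0 (fully open) to 1 (shut). A call has 1 to 12 rows; each row is the pose to reach, as a shift and turn from the pose commanded when the call began, along the tool's axes at that moment, turning the shorter way round; what a row does not reach only later rows make up. Full scale, the value 1, is 0.08 m for a shift and 180 degrees for a turn. A row lasts 1/8 s, in which the tool goes at most 62.5 mm and 10.7 degrees, less where a joint would pass 70% of its speed; a pose out of reach is approached as far as the arm can. A call with a number of a shift or a turn outside -1 to 1 is refused whole. A call with a gripper value outside its range is refused whole. The fingers move at their own pace and stop on an object; FORCE is the grip in N (left out, the last holds). Time passes only in rows, so rows that repeat a pose let the fingers close. It gives the time, the measured TCP pose, the force, the opening and the grip force at its end, in the units of the state.
- robot.observe(): the state, without advancing time (a new reading comes with each control period).
- robot.capture(name): name is "scene" or "top"; returns a dict with "img" (384x512x3 uint8, blue, green, red), "depth" (384x512 float32, m along the optical axis (not along the pixel's ray), 0 where there is no reading), "camera_matrix" (3x3 intrinsics, pixels), "D" ([k1, k2, p1, p2, k3] as OpenCV has them; the pictures are not rectified), "cam_to_world" (4x4, takes a point from camera to world coordinates). Camera axes: x right, y down, z forward; pixel columns grow to the right and rows downward; lengths in m; the calibration is good to about 2 mm. A picture is of the moment at which its call begins.
- robot.job_done(): hands the job in; it is judged then, once.
The state is a dict: "t": time; "joint_positions": joint angles; "joint_velocities": joint speeds; "joint_efforts": joint torques, N m; "position": TCP position; "ee_rot": TCP orientation; "contact_force": force on the tool from outside, world axes, zero at the start; "torque": the same for the moment, N m; "finger_gap": finger opening in m; "grasp_force": force on a finger pad.
Only numpy, scipy, OpenCV 4.12 (cv2) and the standard library are available. Lean on these libraries where they do the work, as an engineer would, in place of code of your own. Each camera call takes 0.05 s, during which the arm holds its last target. There are 200 camera calls.

TASK

The filter of the fume extractor has just been changed. Take its door out of the panel rack and hang it on the extractor, standing open: lower both hinge knuckles together onto the two upright pins until they are right down, keeping hold of the door until then. Then let go and swing the door fully shut; leave the other things where they are.

Things in the scene. Friction and masses are not known exactly. Their poses are not given: they have to be found in the camera images.
- extractor: Fume extractor, a blue steel box fixed to the bench: 170 mm deep (x), 236 wide (y), 220 high. Origin: centre of its underside on the bench, z up. Its open front looks along its -x, front face at x = -85 mm, with a 2.5 mm rubber gasket round the opening and a white pleated filter inside. Two upright hinge pins, one above the other, stand off the front near its +y edge, at x = -99, y = +105 mm.
- pin_low (a point): Foot of the lower pin, 60 mm above the bench, on the hinge axis. Each steel pin is 10 mm across and 24 mm tall, its top 11 mm tapering to 4 mm, and rises from a round steel carrier 25 mm across, 20 mm tall. Axes as the extractor's, z up the pin. So a door comes on from more than 24 mm above home; brought in sideways over 75 mm above home, its lower knuckle would meet the upper carrier.
- pin_up (a point): Foot of the upper pin, 175 mm above the bench, on the same vertical axis. Axes as the extractor's. A door hung on the pins turns with slight friction and stays where it is left; seen from above, it opens clockwise (open by a, it is turned -a about z from shut). The play on the pins is about 1.6 mm all round, so it may droop some 0.03 rad.
- strike (a point): Point on the gasket's face at the -y edge of the opening, 125 mm above the bench, where the door's free edge lands when it is shut. Axes as the extractor's.
- door: Lift-off filter door: white panel 10 mm thick (x), 190 wide (y), 180 high (z), 0.35 to 0.7 kg, balanced about the panel's middle. Origin: middle of its lower edge. Louvred outside face to its -x; two hinge knuckles past its +y edge. Starts upright in a rack slot, lower edge 12 mm above the bench, leaning up to 0.03 rad. Shut: axes parallel to the extractor's, origin at x -93, y -5, z 35 mm in it.
- knuckle_low (a point): Centre of the lower mouth of the door's lower knuckle, at x = -6, y = +110, z = 25 mm of the door; it comes onto pin_low. A knuckle is a steel tube 20 mm tall, 23 mm outside, bore 13 mm, flared at its lower mouth to 20 mm inside, 29 mm outside. Axes as the door's.
- knuckle_up (a point): Centre of the lower mouth of the door's upper knuckle, 115 mm above the other; it comes onto pin_up. Axes as the door's.
- top_edge (a point): Middle of the door's top edge, clear on both faces: a place to grip it across its 10 mm. Axes as the door's. With the door hung it is 215 mm above the bench.
- free_edge (a point): Mid-height point of the door's free (-y) edge, on the inside face. Axes as the door's. Near this edge, at y = -75 mm, the outside face has an upright steel bow handle (10 mm bar) from z = 45 to 135 mm, its outermost side 40 mm from the panel's middle plane.
- rack: Plywood panel rack fixed to the bench, 160 mm (x) by 110 mm (y), origin centre of underside. Two slots run along its y at x = -40 and x = +40 mm: 11.4 mm wide, floor 12 mm and fin tops 57 mm above the bench. The door stands in one, the fixture plate in the other.
- plate: Bystander: aluminium fixture plate 10 mm thick, 120 mm wide, 90 mm high, standing in the other slot of the rack, 80 mm from the door, its top 102 mm above the bench. Origin: middle of its lower edge.
- lens_cap: Bystander: black round lens cap, 72 mm across, 18 mm high, lying on the bench. Origin: centre of its underside.
- blanks: Bystander: small open carton of metal blanks, 90 x 120 mm, about 56 mm high, on the bench. Origin: centre of its underside.
- driver: Bystander: screwdriver lying on the bench beyond the extractor. Origin: on its underside, within its length.

How it is judged:
By the outcome, as a careful person would: the job done as asked, in the order asked, and still so for the second after the job is handed in, with the robot touching nothing.
It also fails if it takes over 58 s, if anything falls off the work surface, if the arm or the gripper's body presses on something with over 40 N, if the wrist force passes 120 N, or if a joint passes its speed limit or range.

## Working session

There is one attempt and no reset: what is moved stays moved. The work goes in short steps, Python scripts to look and compute and a shell command to move; the robot and the scene stay as the last step left them, time stands still between calls to the robot, and variables do not carry over. Pictures are saved under pics/ and viewed, at most 13 in all, crops included, and the job is handed in when it is done.

```bash
ls; mkdir -p pics
cat > h.py <<'E'
import numpy as np, cv2
from rig import robot
def cap(n,save=None):
    c=robot.capture(n)
    if save: cv2.imwrite('pics/'+save,c['img'])
    return c
def cloud(c):
    d=c['depth'];h,w=d.shape
    v,u=np.mgrid[:h,:w]
    p=cv2.undistortPoints(np.stack([u,v],-1).reshape(-1,1,2).astype(np.float64),c['camera_matrix'],np.array(c['D'],float)).reshape(h,w,2)
    P=np.concatenate([p*d[...,None],d[...,None]],-1)
    T=np.array(c['cam_to_world']);W=P@T[:3,:3].T+T[:3,3]
    W[d==0]=np.nan
    return W
E
python3 - <<'E'
from h import *
for n in('scene','top'):
    c=cap(n,n+'0.png');np.savez(n+'0.npz',W=cloud(c),img=c['img']);print(np.round(c['cam_to_world'],3).tolist(),np.round(c['camera_matrix']).tolist())
print(robot.observe())
E
```

```text
pics
[[0.85, 0.454, -0.268, 0.866], [0.527, -0.716, 0.457, -0.353], [0.016, -0.529, -0.848, 1.041], [0.0, 0.0, 0.0, 1.0]] [[443.0, 0.0, 254.0], [0.0, 443.0, 184.0], [0.0, 0.0, 1.0]]
[[0.02, -0.982, 0.187, 0.398], [-1.0, -0.019, 0.006, 0.112], [-0.002, -0.187, -0.982, 1.111], [0.0, 0.0, 0.0, 1.0]] [[463.0, 0.0, 254.0], [0.0, 463.0, 193.0], [0.0, 0.0, 1.0]]
{'t': 0.1, 'joint_positions': array([ 9.29958648e+01,  2.05887233e+01,  6.40243345e-01, -1.83843201e-02,
       -7.01352851e+01, -1.65084976e+01]), 'joint_velocities': array([ 0.01229133, -0.11661359,  0.18099137,  0.07081418,  0.00830145,
       -0.05774463]), 'joint_efforts': array([-1.98228561e-03, -5.84765482e+01,  2.94112694e+01,  6.95468813e+00,
       -3.11913427e-03,  1.57536073e-05]), 'position': array([0.15762243, 0.65590864, 0.23044888]), 'ee_rot': array([[ 9.72292907e-01, -2.33765808e-01, -2.24954513e-04],
       [-2.33765882e-01, -9.72291795e-01, -1.47573194e-03],
       [ 1.26254243e-04,  1.48743039e-03, -9.99998886e-01]]), 'contact_force': array([-0.12027241, -0.09273694,  0.72933063]), 'torque': array([-0.0354832 , -0.02517656,  0.09398513]), 'grasp_force': 0.0, 'finger_gap': 0.08538773554375963}
```

View pics/top0.png

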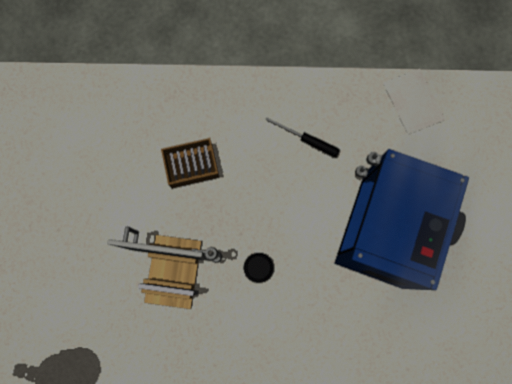

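View pics/scene0.png

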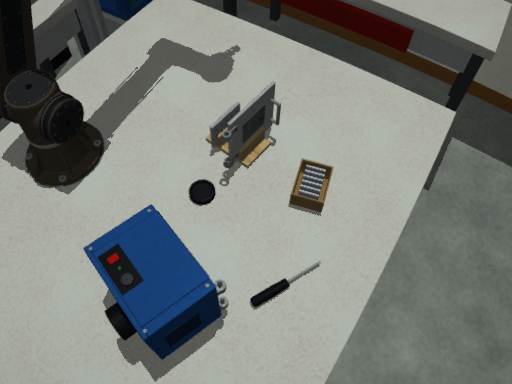

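The top view shows the door in the rack running from (110,243) to the knuckles at about (215,255), with its handle on the upper side. The plate is below it at (168,287), and the extractor's top spans (392,152)–(436,288) with the pins at (362,172) and (375,158). Next I fit these in 3D.

```bash
cat > m.py <<'E'
from h import *
def rect(p):
    r=cv2.minAreaRect((p*1000).astype(np.float32));return r
if __name__=='__main__':
  for n in('top','scene'):
    z=np.load(n+'0.npz');W=z['W'];Z=W[...,2]
    print(n,'bench z',np.nanmedian(Z[(abs(Z)<.02)]))
    m=(Z>.205)&(Z<.235)&(W[...,1]<.05)&(W[...,0]>.1)&(W[...,0]<.8)
    print('ext',m.sum(),np.median(W[m][:,2]),rect(W[m][:,:2]),cv2.boxPoints(rect(W[m][:,:2])).round().tolist())
    # pins: things above 0.15..0.205
    for lo,hi in((.15,.18),(.18,.204)):
        m=(Z>lo)&(Z<hi)&(W[...,1]<.0)&(W[...,0]>.35)&(W[...,0]<.8)
        if m.any(): print('pin?',lo,m.sum(),rect(W[m][:,:2]),W[m].mean(0).round(4))
    d=(Z>.12)&(Z<.21)&(W[...,1]>.1)&(W[...,1]<.5)&(W[...,0]>.1)&(W[...,0]<.6)
    print('door',d.sum(),rect(W[d][:,:2]),W[d].max(0),W[d].min(0))
    t=d&(Z>.183)
    q=W[t];print('top edge',len(q),rect(q[:,:2]),cv2.boxPoints(rect(q[:,:2])).round().tolist(),np.median(q[:,2]))
    pl=(Z>.09)&(Z<.112)&(W[...,1]>.1)&(W[...,1]<.5)&(W[...,0]>.1)&(W[...,0]<.6)
    print('plate',rect(W[pl][:,:2]))
E
python3 m.py
python3 - <<'E'
import cv2
a=cv2.imread('pics/top0.png')
x=cv2.resize(a[220:320,90:250],None,fx=5,fy=5,interpolation=cv2.INTER_CUBIC)
cv2.imwrite('pics/crop1.png',x)
E
```

```text
top bench z 0.0007790207679578831
ext 10607 0.2208780261319957 ((525.8819580078125, -187.70021057128906), (172.94369506835938, 235.5885772705078), 70.74264526367188) [[386.0, -230.0], [609.0, -308.0], [666.0, -145.0], [443.0, -67.0]]
pin? 0.15 588 ((522.5967407226562, -191.8067169189453), (230.5247344970703, 233.4965057373047), 69.97393035888672) [ 0.5244 -0.2059  0.1682]
pin? 0.18 204 ((508.5872497558594, -121.71481323242188), (287.0483093261719, 132.42111206054688), 15.917445182800293) [ 0.4818 -0.1358  0.1922]
door 863 ((473.6539611816406, 296.7509460449219), (218.79762268066406, 44.867313385009766), 83.04402923583984) [0.5064781  0.40789535 0.19765707] [0.44008311 0.18934079 0.12067828]
top edge 506 ((459.1529235839844, 313.1082763671875), (189.89903259277344, 10.45904541015625), 83.45973205566406) [[443.0, 219.0], [454.0, 218.0], [475.0, 407.0], [465.0, 408.0]] 0.1926452822332328
plate ((422.86871337890625, 318.11846923828125), (177.1034393310547, 110.82908630371094), 69.16410827636719)
scene bench z -0.00034899293108214824
ext 9947 0.21934243506272288 ((357.833740234375, -127.9
[... 206 characters left out ...]
992188, 103.59565734863281), 45.258968353271484) [ 0.5846 -0.2554  0.1661]
pin? 0.18 339 ((642.3533325195312, -216.93423461914062), (188.24734497070312, 13.68741226196289), 74.26605987548828) [ 0.6414 -0.2227  0.1922]
door 1141 ((476.9095458984375, 297.38726806640625), (216.46189880371094, 46.004234313964844), 82.777587890625) [0.51072101 0.40687339 0.19543934] [0.44169096 0.1908293  0.12017624]
top edge 297 ((462.2326965332031, 312.98486328125), (189.20486450195312, 13.020184516906738), 82.8001937866211) [[444.0, 220.0], [457.0, 218.0], [481.0, 406.0], [468.0, 408.0]] 0.19039833084480384
plate ((429.435546875, 323.18817138671875), (190.40174865722656, 115.72410583496094), 70.95558166503906)
```

View pics/crop1.png

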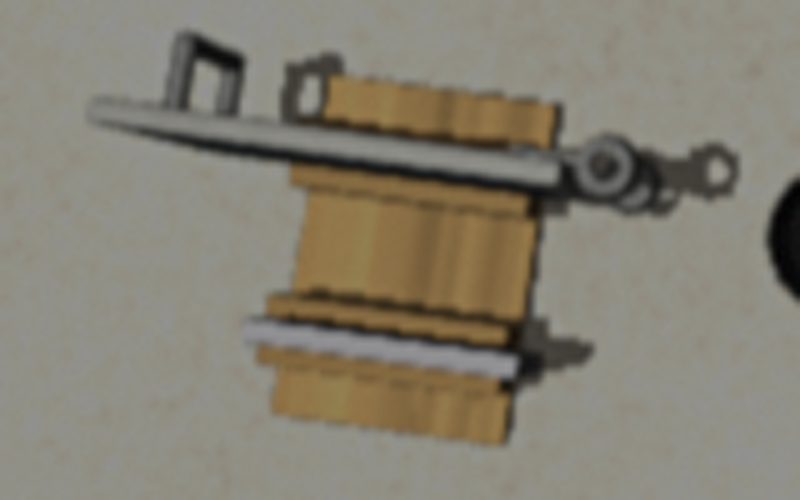

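The door's top edge is at (0.460, 0.313, 0.192), with a yaw of about 173.4°. The extractor's centre is at about (0.528, -0.187), with a yaw of about -109°, which puts the hinge at about (0.660, -0.128). Both cameras agree to a few mm, and the sizes match, so I set out.

```bash
cat > go.py <<'E'
# usage: go.py x y z yaw_of_tool_y  -> rows' units
import sys; from h import *
from scipy.spatial.transform import Rotation as R
o=robot.observe();p=o['position'];M=o['ee_rot'];x,y,z,a=map(float,sys.argv[1:5])
Y=np.array([np.cos(np.radians(a)),np.sin(np.radians(a)),0]);Zt=np.array([0,0,-1.]);T=np.c_[np.cross(Y,Zt),Y,Zt]
print('t',round(o['t'],2),'pos',p.round(4),'yaw',np.degrees(np.arctan2(M[1,1],M[0,1])).round(2),'gap',round(o['finger_gap'],4),'F',o['contact_force'].round(1),'M',o['torque'].round(2),'j',o['joint_positions'].round(0))
print('linear',(M.T@(np.array([x,y,z])-p)/.08).round(3),'dr',(R.from_matrix(M.T@T).as_rotvec()/np.pi).round(4))
E
for i in 1 2 3 4; do python3 -m pendant '{"linear":[[0.5,0.35,0],[1,0.7,0]],"dr":[[0,0,0],[0,0,0]],"jaw":[0,0]}' 60 | tail -c 300; done
python3 go.py 0.460 0.313 0.231 173.4
```

```text
t: 0.35
position: [0.2227, 0.5821, 0.2304]
ee_rot: [[0.973, -0.233, -0.0], [-0.233, -0.973, -0.001], [0.0, 0.001, -1.0]]
contact_force: [0.9, 0.5, 0.6]
finger_gap: 0.0853
grasp_force: 0.0
t: 0.6
position: [0.2878, 0.5085, 0.231]
ee_rot: [[0.972, -0.233, -0.0], [-0.233, -0.972, -0.001], [-0.0, 0.001, -1.0]]
contact_force: [0.3, 0.9, -0.2]
finger_gap: 0.0855
grasp_force: 0.0
t: 0.85
position: [0.3525, 0.4354, 0.2311]
ee_rot: [[0.972, -0.233, -0.0], [-0.233, -0.972, -0.0], [-0.0, 0.0, -1.0]]
contact_force: [0.1, 1.0, -0.3]
finger_gap: 0.0851
grasp_force: 0.0
t: 1.1
position: [0.4172, 0.3623, 0.2311]
ee_rot: [[0.972, -0.233, -0.0], [-0.233, -0.972, -0.0], [-0.0, 0.0, -1.0]]
contact_force: [1.1, 0.6, -0.7]
finger_gap: 0.0854
grasp_force: 0.0
t 1.1 pos [0.4172 0.3623 0.2311] yaw -103.5 gap 0.0854 F [ 1.1  0.6 -0.7] M [ 0.07 -0.06 -0.05] j [ 61.   9. -15.  -0. -66.  15.]
linear [0.664 0.474 0.002] dr [ 1.000e-04 -0.000e+00  4.617e-01]
```

```bash
python3 -m pendant '{"linear":[[0.332,0.237,0],[0.664,0.474,0],[0.664,0.474,0],[0.664,0.474,0],[0.664,0.474,0],[0.664,0.474,0],[0.664,0.474,0],[0.664,0.474,0],[0.664,0.474,0]],"dr":[[0,0,0.059],[0,0,0.118],[0,0,0.177],[0,0,0.236],[0,0,0.295],[0,0,0.354],[0,0,0.413],[0,0,0.461],[0,0,0.461]],"jaw":[0,0,0,0,0,0,0,0,0]}' >/dev/null
python3 go.py 0.460 0.313 0.160 173.4
```

```text
t 2.23 pos [0.4591 0.3143 0.231 ] yaw 173.57 gap 0.0854 F [-0.1 -0.6  0.2] M [-0.07 -0.02  0.02] j [ 55.   9. -14.  -0. -66. -61.]
linear [ 0.014 -0.013  0.887] dr [ 0.0001 -0.0002  0.0009]
```

```bash
python3 -m pendant '{"linear":[[0.014,0,0.3],[0.014,0,0.6],[0.014,0,0.887],[0.014,0,0.887]],"dr":[[0,0,0],[0,0,0],[0,0,0],[0,0,0]],"jaw":[0,0,0,0]}' >/dev/null
python3 -m pendant '{"linear":[[0,0,0],[0,0,0],[0,0,0],[0,0,0],[0,0,0],[0,0,0],[0,0,0],[0,0,0]],"dr":[[0,0,0],[0,0,0],[0,0,0],[0,0,0],[0,0,0],[0,0,0],[0,0,0],[0,0,0]],"jaw":[0.5,0.8,1,1,1,1,1,1]}' 60
python3 go.py 0.460 0.313 0.160 173.4
python3 - <<'E'
from h import *
cap('scene','grip.png')
E
```

```text
t: 3.72
position: [0.4598, 0.3136, 0.1609]
ee_rot: [[-0.113, -0.994, 0.001], [-0.994, 0.113, 0.001], [-0.001, -0.001, -1.0]]
contact_force: [3.0, -1.3, 4.6]
finger_gap: 0.0093
grasp_force: 59.7
t 3.73 pos [0.4598 0.3136 0.1609] yaw 173.52 gap 0.0093 F [ 3.  -1.3  4.6] M [-0.6  -1.69 -0.03] j [ 54.  13. -20.   0. -57. -61.]
linear [ 0.007 -0.004  0.011] dr [-0.0004  0.0002  0.0007]
```

View pics/grip.png

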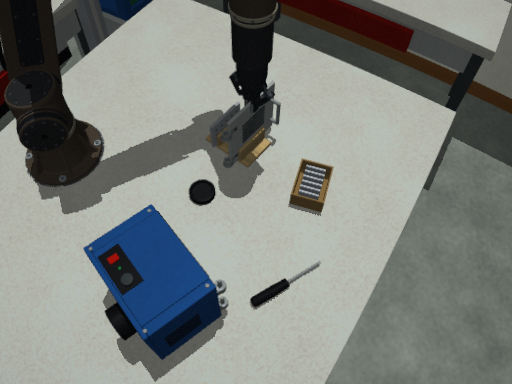

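```bash
python3 -m pendant '{"linear":[[0,0,-0.06],[0,0,-0.16],[0,0,-0.3],[0,0,-0.45],[0,0,-0.6],[0,0,-0.75],[0,0,-0.9],[0,0,-0.9],[0,0,-0.9]],"dr":[[0,0,0],[0,0,0],[0,0,0],[0,0,0],[0,0,0],[0,0,0],[0,0,0],[0,0,0],[0,0,0]],"jaw":[1,1,1,1,1,1,1,1,1]}' 80 
python3 go.py 0.666 0.06 0.233 173.4;python3 - <<'E'
from h import *
cap('scene','lift.png');cv2.imwrite('pics/liftc.png',cv2.resize(cv2.imread('pics/lift.png')[50:230,150:350],None,fx=3,fy=3,interpolation=cv2.INTER_CUBIC))
E
```

```text
t: 4.9
position: [0.4587, 0.3132, 0.2319]
ee_rot: [[-0.113, -0.994, -0.001], [-0.994, 0.113, -0.0], [0.0, 0.001, -1.0]]
contact_force: [0.1, -0.8, -4.4]
finger_gap: 0.0091
grasp_force: 78.9
t 4.9 pos [0.4587 0.3132 0.2319] yaw 173.5 gap 0.0091 F [ 0.1 -0.8 -4.4] M [0.01 0.03 0.01] j [ 55.   9. -14.  -0. -66. -61.]
linear [ 2.851 -2.932 -0.015] dr [ 0.0003 -0.0001  0.0006]
```

View pics/liftc.png

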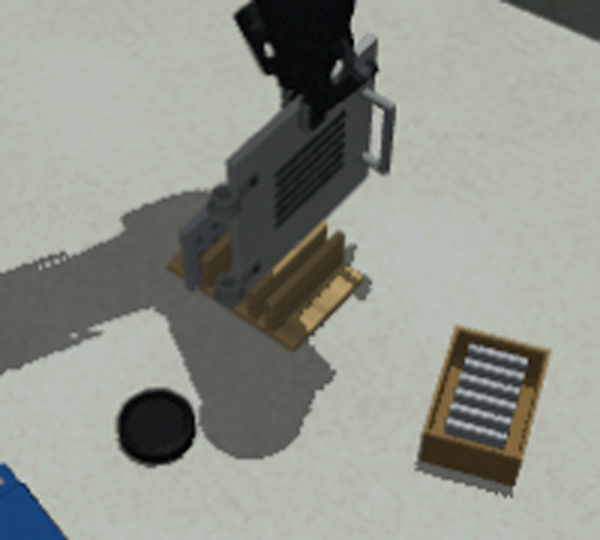

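The door is out of the rack and hangs well clear of the fins and plate. I carry it over to just short of the pins.

```bash
for i in 1 2 3; do python3 -m pendant '{"linear":[[0.15,-0.15,0],[0.45,-0.45,0],[0.75,-0.78,0],[0.95,-0.975,0]],"dr":[[0,0,0],[0,0,0],[0,0,0],[0,0,0]],"jaw":[1,1,1,1]}' 80 >/dev/null; done
python3 -m pendant '{"linear":[[0,0,0],[0,0,0]],"dr":[[0,0,0],[0,0,0]],"jaw":[1,1]}' | tail -3
python3 go.py 0.666 0.06 0.233 173.4
cat > look.py <<'E'
import sys; from h import *
tag=sys.argv[1]
for n in('top','scene'):
    c=cap(n,f'{n}_{tag}.png'); np.savez(f'{n}_{tag}.npz',W=cloud(c),img=c['img'],K=c['camera_matrix'],D=c['D'],T=c['cam_to_world'])
def proj(n,P):
    z=np.load(f'{n}_{tag}.npz');Ti=np.linalg.inv(z['T'])
    return cv2.projectPoints(np.array(P,float).reshape(-1,1,3),cv2.Rodrigues(Ti[:3,:3])[0],Ti[:3,3],z['K'],z['D'])[0][:,0]
H=[0.660,-0.128]
ims=[]
for n in('top','scene'):
    im=cv2.imread(f'pics/{n}_{tag}.png');P=proj(n,[H+[.199],H+[.084]])
    print(n,P.round(1).tolist())
    c=P.mean(0).astype(int);x0=max(c[0]-50,0);y0=max(c[1]-60,0)
    q=im[y0:y0+100,x0:x0+100];print('crop',x0,y0,q.shape)
    q=cv2.resize(q,(400,int(400*q.shape[0]/q.shape[1])),interpolation=cv2.INTER_CUBIC)
    ims.append(q[:400])
h=min(i.shape[0] for i in ims);cv2.imwrite(f'pics/look_{tag}.png',np.hstack([i[:h] for i in ims]))
E
python3 look.py a
```

```text
contact_force: [-0.3, -0.1, -3.4]
finger_gap: 0.0086
grasp_force: 78.9
t 6.7 pos [0.6656 0.0606 0.2321] yaw 173.51 gap 0.0086 F [-0.3 -0.1 -3.4] M [ 0.04  0.02 -0.04] j [ 22.  20.  -0.  -0. -70. -28.]
linear [ 0.007 -0.006 -0.011] dr [0.0002 0.     0.0006]
top [[375.3, 152.5], [362.5, 166.2]]
crop 318 99 (100, 100, 3)
scene [[218.8, 279.8], [221.6, 297.4]]
crop 170 228 (100, 100, 3)
```

View pics/look_a.png

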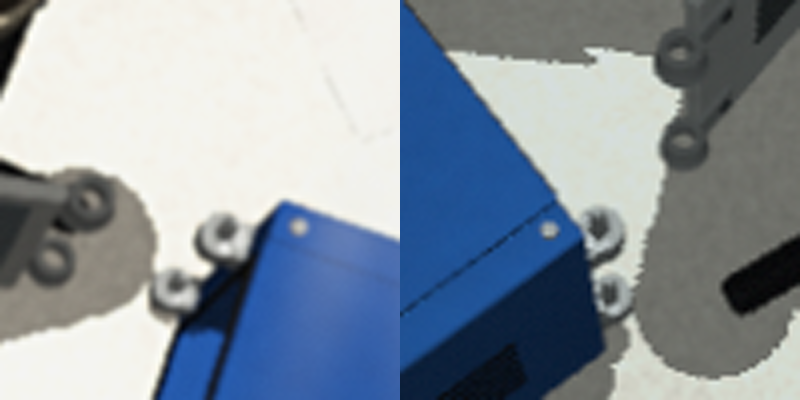

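Both views show both carriers and both knuckles. Top view: carriers at about (374,158) and (362,172), knuckles at (340,149) and (330,164). Scene view: carriers at (220,286) and (223,302), knuckles at (240,241) and (241,264). I intersect these rays with the known heights.

```bash
cat > ray.py <<'E'
from h import *
def ray(tag,n,uv,zz):
    z=np.load(f'{n}_{tag}.npz');p=cv2.undistortPoints(np.array(uv,float).reshape(1,1,2),z['K'],z['D'])[0,0]
    T=z['T'];d=T[:3,:3]@np.r_[p,1];return T[:3,3]+d*(zz-T[2,3])/d[2]
E
python3 - <<'E'
from ray import *
F={'top':((318,99),dict(pu=(225,237),pl=(176,291),ku=(90,201),kl=(50,262))),'scene':((170,228),dict(pu=(201,233),pl=(212,297),ku=(280,55),kl=(284,147)))}
Z=dict(pu=.175,pl=.060,ku=.243,kl=.128)
yd=np.array([np.cos(np.radians(-96.5)),np.sin(np.radians(-96.5))]);xd=np.array([yd[1],-yd[0]])
print('expected knuckle',np.array([.6656,.0606])-.006*xd+.11*yd)
for n,(o,f) in F.items():
    for k,(a,b) in f.items():
        uv=((a+.5)/4-.5+o[0],(b+.5)/4-.5+o[1]);W=np.load(f'{n}_a.npz')['W']
        print(n,k,np.round(uv,1),ray('a',n,uv,Z[k]).round(4)[:2], 'depth pt',np.nanmedian(W[int(uv[1])-3:int(uv[1])+4,int(uv[0])-3:int(uv[0])+4].reshape(-1,3),0).round(3))
E
```

```text
expected knuckle [ 0.65910908 -0.04937212]
top pu [373.9 157.9] [ 0.6552 -0.131 ] depth pt [ 0.655 -0.127  0.177]
top pl [361.6 171.4] [ 0.6537 -0.1312] depth pt [ 0.653 -0.128  0.062]
top ku [340.1 148.9] [ 0.6533 -0.0482] depth pt [ 0.661 -0.054  0.234]
top kl [330.1 164.1] [ 0.6522 -0.047 ] depth pt [ 0.659 -0.05   0.125]
scene pu [219.9 285.9] [ 0.6632 -0.1311] depth pt [ 0.663 -0.132  0.178]
scene pl [222.6 301.9] [ 0.6627 -0.1299] depth pt [ 0.663 -0.131  0.062]
scene ku [239.6 241.4] [ 0.6609 -0.0517] depth pt [ 0.654 -0.045  0.237]
scene kl [240.6 264.4] [ 0.6632 -0.0537] depth pt [ 0.658 -0.052  0.124]
```

Pin minus knuckle averages (0.001, -0.080). The model predicts (0.001, -0.079), so I move over at this height.

```bash
python3 go.py 0.6666 -0.0194 0.232 173.4; python3 -m pendant '{"linear":[[0.12,0,0],[0.35,0.02,0],[0.6,0.05,0],[0.85,0.08,0],[0.99,0.1,0],[0.99,0.1,0],[0.99,0.1,0]],"dr":[[0,0,0],[0,0,0],[0,0,0],[0,0,0],[0,0,0],[0,0,0],[0,0,0]],"jaw":[1,1,1,1,1,1,1]}' |tail -5
python3 go.py 0.6666 -0.0194 0.232 173.4; python3 look.py b
```

```text
t 6.8 pos [0.6655 0.061  0.2325] yaw 173.56 gap 0.0091 F [-0.5  0.1 -3.1] M [ 0.01 -0.02  0.03] j [ 22.  20.  -0.  -0. -70. -28.]
linear [ 0.997 -0.126  0.005] dr [0.     0.0001 0.0009]
position: [0.6494, -0.0174, 0.2325]
ee_rot: [[-0.113, -0.994, 0.001], [-0.994, 0.113, 0.0], [-0.0, -0.001, -1.0]]
contact_force: [0.9, 2.5, -4.0]
finger_gap: 0.0091
grasp_force: 78.8
t 7.67 pos [ 0.6494 -0.0174  0.2325] yaw 173.51 gap 0.0091 F [ 0.9  2.5 -4. ] M [ 0.79 -0.77  0.16] j [ 16.  18.  -3.   0. -69. -22.]
linear [ 0.    -0.216  0.007] dr [-0.0002  0.      0.0006]
top [[375.3, 152.5], [362.5, 166.2]]
crop 318 99 (100, 100, 3)
scene [[218.8, 279.8], [221.6, 297.4]]
crop 170 228 (100, 100, 3)
```

View pics/look_b.png

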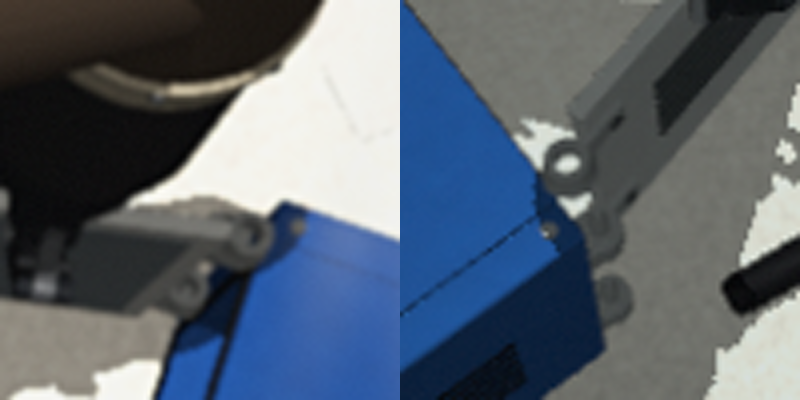

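I typed that lateral shift with the wrong sign before seeing the computed value, so the knuckle is about 17 mm off in -x and lightly touching (2.5 N). I back off along +y, shift +x, and come in again.

```bash
python3 -m pendant '{"linear":[[-0.15,0,0],[-0.3,0,0],[-0.3,-0.1,0],[-0.3,-0.218,0],[-0.15,-0.218,0],[0,-0.218,0],[0,-0.218,0],[0,-0.218,0]],"dr":[[0,0,0],[0,0,0],[0,0,0],[0,0,0],[0,0,0],[0,0,0],[0,0,0],[0,0,0]],"jaw":[1,1,1,1,1,1,1,1]}' |tail -5
python3 go.py 0.6666 -0.0194 0.232 173.4; sed -i 's/c\[0\]-50/c[0]-60/; s/+100/+80/g' look.py; sed -i 's/(400,int(400/(400,int(400/' look.py; python3 look.py c
```

```text
position: [0.6662, -0.0198, 0.2325]
ee_rot: [[-0.114, -0.994, 0.0], [-0.994, 0.114, 0.0], [-0.0, -0.0, -1.0]]
contact_force: [-0.4, -0.3, -3.2]
finger_gap: 0.0087
grasp_force: 78.9
t 8.78 pos [ 0.6662 -0.0198  0.2325] yaw 173.46 gap 0.0087 F [-0.4 -0.3 -3.2] M [-0.04  0.03  0.01] j [ 15.  20.  -0.  -0. -70. -22.]
linear [-0.006 -0.004  0.006] dr [-0.0001  0.      0.0004]
top [[375.3, 152.5], [362.5, 166.2]]
crop 308 99 (80, 80, 3)
scene [[218.8, 279.8], [221.6, 297.4]]
crop 160 228 (80, 80, 3)
```

View pics/look_c.png

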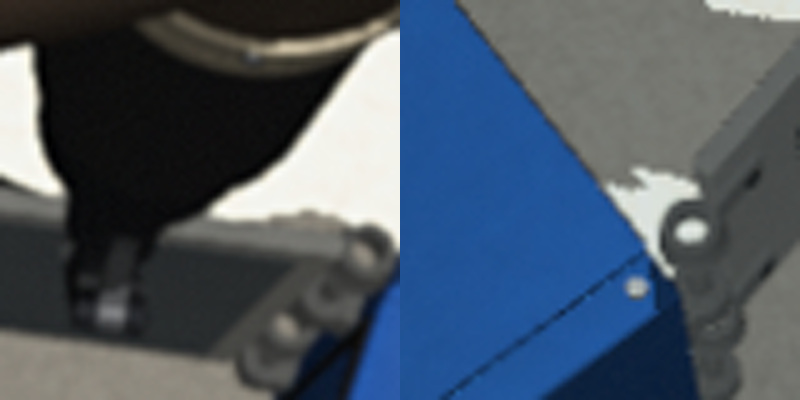

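Run:
```python
from ray import *
for n,k,o,a,z,p in(('top','ku',(308,99),(368,247),.2435,(.6552,-.1310)),('top','kl',(308,99),(289,325),.1285,(.6537,-.1312)),('scene','ku',(160,228),(291,231),.2435,(.6632,-.1311)),('scene','kl',(160,228),(310,300),.1285,(.6627,-.1299))):
    uv=((a[0]+.5)/5-.5+o[0],(a[1]+.5)/5-.5+o[1]);w=ray('c',n,uv,z)[:2];print(n,k,w.round(4),'pin-k',(np.array(p)-w).round(4))
```

```text
top ku [ 0.6565 -0.1281] pin-k [-0.0013 -0.0029]
top kl [ 0.6547 -0.1241] pin-k [-0.001  -0.0071]
scene ku [ 0.6626 -0.1309] pin-k [ 0.0006 -0.0002]
scene kl [ 0.6576 -0.1204] pin-k [ 0.0051 -0.0095]
```

Upper knuckle is within about 2 mm of the pin axis, well inside the flare. I nudge 1.5 mm in -y and start lowering, watching the force.

```bash
python3 -m pendant '{"linear":[[0.02,0,0.05],[0.02,0,0.12],[0.02,0,0.2],[0.02,0,0.25],[0.02,0,0.3],[0.02,0,0.34],[0.02,0,0.38],[0.02,0,0.42],[0.02,0,0.42]],"dr":[[0,0,0],[0,0,0],[0,0,0],[0,0,0],[0,0,0],[0,0,0],[0,0,0],[0,0,0],[0,0,0]],"jaw":[1,1,1,1,1,1,1,1,1]}' |tail -5
python3 go.py 0.6666 -0.0209 0.184 173.4
```

```text
position: [0.6662, -0.0211, 0.1986]
ee_rot: [[-0.113, -0.994, -0.0], [-0.994, 0.113, -0.0], [0.0, 0.0, -1.0]]
contact_force: [0.6, -0.4, -4.0]
finger_gap: 0.0089
grasp_force: 78.8
t 10.0 pos [ 0.6662 -0.0211  0.1986] yaw 173.52 gap 0.0089 F [ 0.6 -0.4 -4. ] M [-0.25 -0.3   0.08] j [ 15.  21.  -3.   0. -66. -21.]
linear [-0.003 -0.005  0.182] dr [ 0.     -0.0001  0.0006]
```

```bash
python3 -m pendant '{"linear":[[0,0,0.02],[0,0,0.04],[0,0,0.06],[0,0,0.08],[0,0,0.08]],"dr":[[0,0,0],[0,0,0],[0,0,0],[0,0,0],[0,0,0]],"jaw":[1,1,1,1,1]}' >/dev/null
python3 go.py 0.6666 -0.0209 0.184 173.4
```

```text
t 10.62 pos [ 0.6663 -0.021   0.1923] yaw 173.52 gap 0.0092 F [ 1.5 -0.6 -1.4] M [-0.55 -0.57  0.13] j [ 15.  21.  -4.   0. -65. -21.]
linear [-0.002 -0.003  0.103] dr [-0.0001  0.      0.0007]
```

```bash
python3 -m pendant '{"linear":[[0,-0.012,0.0],[0,-0.012,0.025],[0,-0.012,0.05],[0,-0.012,0.07],[0,-0.012,0.07]],"dr":[[0,0,0],[0,0,0],[0,0,0],[0,0,0],[0,0,0]],"jaw":[1,1,1,1,1]}' >/dev/null
python3 go.py 0.6666 -0.0209 0.184 173.4
```

```text
t 11.25 pos [ 0.667  -0.0212  0.1865] yaw 173.51 gap 0.0087 F [ 1.  -0.6 -2. ] M [-0.85 -0.37  0.12] j [ 15.  22.  -4.   0. -65. -21.]
linear [-0.003  0.006  0.031] dr [ 0.0001 -0.0001  0.0006]
```

```bash
for i in 1 2 3; do python3 -m pendant '{"linear":[[0,0,0.008],[0,0,0.015],[0,0,0.015]],"dr":[[0,0,0],[0,0,0],[0,0,0]],"jaw":[1,1,1]}' >/dev/null
python3 go.py 0.6666 -0.0209 0.184 173.4|head -1; done
```

```text
t 11.62 pos [ 0.6672 -0.0211  0.1858] yaw 173.52 gap 0.0088 F [ 0.7 -0.1  0.8] M [-0.67  0.02  0.03] j [ 15.  22.  -4.   0. -65. -21.]
t 12.0 pos [ 0.6675 -0.0209  0.1851] yaw 173.52 gap 0.0089 F [-0.6  1.3  4.4] M [-0.13  0.29 -0.08] j [ 15.  22.  -4.   0. -64. -21.]
t 12.38 pos [ 0.6677 -0.0206  0.1841] yaw 173.53 gap 0.0086 F [-1.5  3.3  6.4] M [ 0.28  0.29 -0.07] j [ 15.  22.  -4.  -0. -64. -21.]
```

```bash
for i in 1 2; do python3 -m pendant '{"linear":[[0,0,0.008],[0,0,0.015],[0,0,0.015]],"dr":[[0,0,0],[0,0,0],[0,0,0]],"jaw":[1,1,1]}' >/dev/null
python3 go.py 0.6666 -0.0209 0.184 173.4|head -1; done
sed -i 's/c\[0\]-60/c[0]-40/' look.py; python3 look.py d
python3 - <<'E'
from h import *
W=np.load('scene_d.npz')['W'];Z=W[...,2]
d=(Z>.19)&(Z<.235)&(W[...,1]>-.115)&(W[...,1]<.09)&(W[...,0]>.62)&(W[...,0]<.70)
q=W[d]
# top edge height along y
for a in np.arange(-.11,.09,.02):
    s=q[(q[:,1]>a)&(q[:,1]<a+.02)]
    if len(s)>5: print(round(a,2),len(s),np.percentile(s[:,2],[50,80,95]).round(4))
E
```

```text
t 12.75 pos [ 0.6679 -0.0205  0.1835] yaw 173.53 gap 0.0089 F [-1.6  3.8  9.9] M [ 0.64  0.72 -0.14] j [ 15.  22.  -4.   0. -64. -21.]
t 13.12 pos [ 0.6683 -0.0202  0.183 ] yaw 173.54 gap 0.0085 F [-2.   5.8 12.8] M [ 1.11  0.92 -0.33] j [ 15.  22.  -4.  -0. -64. -21.]
top [[375.3, 152.5], [362.5, 166.2]]
crop 328 99 (80, 80, 3)
scene [[218.8, 279.8], [221.6, 297.4]]
crop 180 228 (80, 80, 3)
-0.11 94 [0.2107 0.2138 0.2147]
-0.09 75 [0.2122 0.2137 0.2153]
-0.07 74 [0.2122 0.2143 0.2155]
-0.05 127 [0.2134 0.2287 0.2328]
-0.03 69 [0.2197 0.2302 0.234 ]
0.03 20 [0.2051 0.2133 0.2153]
0.05 46 [0.2105 0.2135 0.2147]
0.07 12 [0.2123 0.2137 0.2145]
```

View pics/look_d.png

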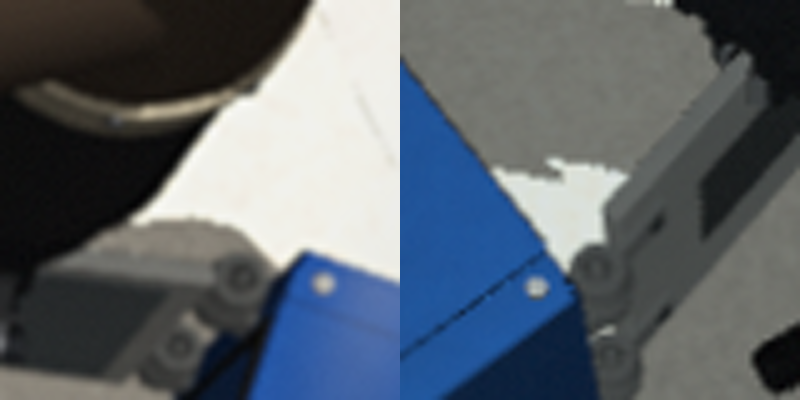

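The top edge reads about 0.2145, level along its length (215 expected). Both knuckles sit on their carriers with the pins inside the bores, and the carriers are bearing 13 N, so it is seated. I ease off, release and rise straight up.

```bash
python3 -m pendant '{"linear":[[0,0,-0.01],[0,0,-0.025],[0,0,-0.025]],"dr":[[0,0,0],[0,0,0],[0,0,0]],"jaw":[1,1,1]}' |tail -4; python3 -m pendant '{"linear":[[0,0,0],[0,0,0],[0,0,0],[0,0,0],[0,0,0],[0,0,0]],"dr":[[0,0,0],[0,0,0],[0,0,0],[0,0,0],[0,0,0],[0,0,0]],"jaw":[0.8,0.6,0.4,0.4,0.4,0.4]}' |tail -4;  python3 go.py 0.667 -0.0205 0.25 173.5
```

```text
ee_rot: [[-0.113, -0.994, 0.002], [-0.994, 0.113, 0.001], [-0.001, -0.002, -1.0]]
contact_force: [0.1, 5.2, 6.4]
finger_gap: 0.0088
grasp_force: 80.5
ee_rot: [[-0.113, -0.994, -0.0], [-0.994, 0.113, -0.0], [0.0, 0.0, -1.0]]
contact_force: [-0.3, -0.5, -0.0]
finger_gap: 0.0513
grasp_force: 0.0
t 14.35 pos [ 0.6671 -0.0211  0.1827] yaw 173.51 gap 0.0513 F [-0.3 -0.5 -0. ] M [-0.02  0.02  0.  ] j [ 15.  22.  -4.   0. -64. -21.]
linear [-0.008  0.002 -0.841] dr [ 0.     -0.      0.0001]
```

```bash
python3 -m pendant '{"linear":[[0,0,-0.2],[0,0,-0.5],[0,0,-0.85],[0,0,-0.85]],"dr":[[0,0,0],[0,0,0],[0,0,0],[0,0,0]],"jaw":[0.4,0.4,0.4,0.4]}' >/dev/null; python3 go.py 0.730 0.023 0.25 173.5
python3 - <<'E'
from h import *
for n in('top','scene'):
    W=cloud(cap(n));Z=W[...,2]
    m=(Z>.2)&(Z<.221)&(W[...,1]>-.10)&(W[...,1]<.2)&(W[...,0]>.60)&(W[...,0]<.76)
    q=W[m]; r=cv2.minAreaRect((q[:,:2]*1000).astype(np.float32));print(n,len(q),r,cv2.boxPoints(r).round().tolist(),'z95',np.percentile(q[:,2],[50,95]))
    v=np.polyfit(q[:,1],q[:,0],1);print(np.degrees(np.arctan(v[0])),np.polyval(v,[-.1,.08]))
E
```

```text
t 14.85 pos [ 0.6687 -0.0211  0.255 ] yaw 173.53 gap 0.0513 F [-0.  -0.4 -0.3] M [ 0.03 -0.01  0.04] j [ 15.  19.   2.   0. -72. -21.]
linear [-0.634 -0.699  0.067] dr [-0.0019  0.0004  0.0002]
top 455 ((663.4298706054688, -12.348419189453125), (177.2725067138672, 11.122650146484375), 83.12989044189453) [[647.0, -100.0], [658.0, -101.0], [680.0, 75.0], [669.0, 76.0]] z95 [0.21217974 0.21569321]
6.823467809160015 [0.65201784 0.67355632]
scene 345 ((668.12060546875, -11.906257629394531), (176.57989501953125, 11.573097229003906), 83.64639282226562) [[653.0, -99.0], [664.0, -100.0], [684.0, 75.0], [672.0, 76.0]] z95 [0.2119331  0.21492122]
6.496659773045364 [0.65926982 0.6797676 ]
```

The door stands released about 76° open at full depth, with its top at 0.215. I close the fingers, step to its outside face, and go down.

```bash
python3 -m pendant '{"linear":[[-0.3,-0.35,0],[-0.634,-0.7,0],[-0.634,-0.7,0.2],[-0.634,-0.7,0.5],[-0.634,-0.7,0.85],[-0.634,-0.7,0.85]],"dr":[[0,0,0],[0,0,0],[0,0,0],[0,0,0],[0,0,0],[0,0,0]],"jaw":[1,1,1,1,1,1]}' |tail -3
cat > arc.py <<'E'
# waypoints of the push: door openings a -> tool-frame units from the present pose
import sys; from h import *
from scipy.spatial.transform import Rotation as R
H=np.array([.6594,-.129]);o=robot.observe();p=o['position'];M=o['ee_rot']
print('t',round(o['t'],2),p.round(4),o['contact_force'].round(1),'gap',round(o['finger_gap'],3),'j',o['joint_positions'].round(0))
off=float(sys.argv[1])
for a in map(float,sys.argv[2:]):
    y=np.radians(-109.1-a);xd=np.array([np.cos(y),np.sin(y)]);yd=np.array([-xd[1],xd[0]])
    q=H-.16*yd-off*xd;Y=np.r_[xd,0];Z=np.array([0,0,-1.]);T=np.c_[np.cross(Y,Z),Y,Z]
    print(a,q.round(3),(M.T@(np.r_[q,.187]-p)/.08).round(3),(R.from_matrix(M.T@T).as_rotvec()/np.pi).round(3))
E
python3 arc.py 0.0145 77 70 63 56
```

```text
contact_force: [-0.5, -0.6, 0.2]
finger_gap: 0.0002
grasp_force: 0.0
t 15.7 [0.7262 0.0223 0.1793] [-0.5 -0.6  0.2] gap 0.0 j [ 17.  27.   4.  -0. -67. -24.]
77.0 [0.691 0.029] [-0.027  0.448 -0.094] [ 0.002 -0.001 -0.002]
70.0 [0.671 0.031] [-0.032  0.694 -0.092] [ 0.002 -0.    -0.041]
63.0 [0.652 0.031] [-0.008  0.937 -0.091] [ 0.002 -0.    -0.08 ]
56.0 [0.632 0.029] [ 0.046  1.177 -0.089] [ 0.002 -0.    -0.119]
```

```bash
python3 -m pendant '{"linear":[[0,0.15,-0.09],[-0.02,0.3,-0.09],[-0.027,0.4,-0.09],[-0.027,0.5,-0.09],[-0.03,0.6,-0.09],[-0.03,0.69,-0.09],[-0.02,0.78,-0.09],[-0.015,0.86,-0.09],[-0.008,0.937,-0.09]],"dr":[[0,0,0],[0,0,0],[0,0,0],[0,0,-0.01],[0,0,-0.025],[0,0,-0.041],[0,0,-0.055],[0,0,-0.068],[0,0,-0.08]],"jaw":[1,1,1,1,1,1,1,1,1]}' |tail -4; python3 arc.py 0.0145 63 55 47 40
```

```text
ee_rot: [[0.14, -0.99, 0.0], [-0.99, -0.14, 0.0], [0.0, -0.0, -1.0]]
contact_force: [0.6, 0.3, 0.3]
finger_gap: 0.0
grasp_force: 0.1
t 16.82 [0.6537 0.0321 0.19  ] [0.6 0.3 0.3] gap 0.0 j [ 20.  20.  -5.   0. -64. -12.]
63.0 [0.652 0.031] [0.005 0.024 0.038] [-0.    -0.     0.001]
55.0 [0.63  0.029] [-0.002  0.305  0.038] [-0.    -0.    -0.044]
47.0 [0.608 0.023] [0.031 0.583 0.038] [-0.    -0.    -0.088]
40.0 [0.59  0.016] [0.091 0.821 0.038] [-0.    -0.    -0.127]
```

```bash
python3 -m pendant '{"linear":[[0,0.1,0.02],[0,0.2,0.038],[0,0.305,0.038],[0.01,0.4,0.038],[0.02,0.49,0.038],[0.031,0.583,0.038],[0.05,0.67,0.038],[0.07,0.75,0.038],[0.091,0.821,0.038]],"dr":[[0,0,-0.015],[0,0,-0.03],[0,0,-0.044],[0,0,-0.058],[0,0,-0.073],[0,0,-0.088],[0,0,-0.102],[0,0,-0.115],[0,0,-0.127]],"jaw":[1,1,1,1,1,1,1,1,1]}' |tail -4; python3 arc.py 0.0145 40 32 24 17
python3 - <<'E'
from h import *
c=cap('scene','mid.png')
E
```

```text
ee_rot: [[0.514, -0.858, 0.0], [-0.858, -0.514, 0.0], [0.0, -0.0, -1.0]]
contact_force: [0.0, 0.2, -0.5]
finger_gap: 0.0004
grasp_force: 0.1
t 17.95 [0.5896 0.0158 0.187 ] [ 0.   0.2 -0.5] gap 0.0 j [ 21.  14. -14.  -0. -62.  10.]
40.0 [0.59  0.016] [ 0. -0. -0.] [-0. -0.  0.]
32.0 [0.57  0.005] [-0.005  0.28  -0.   ] [-0.    -0.    -0.044]
24.0 [ 0.552 -0.009] [ 0.028  0.558 -0.   ] [-0.    -0.    -0.089]
17.0 [ 0.539 -0.023] [ 0.088  0.796 -0.   ] [-0.    -0.    -0.128]
```

View pics/mid.png

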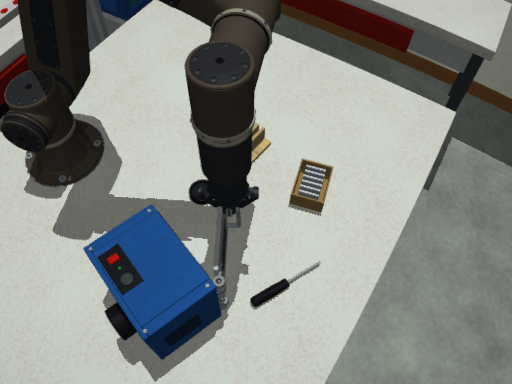

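The door is still on its pins at about (220,285) and follows the fingers, now about 40° open. I continue to 17°, then finish slowly.

```bash
python3 -m pendant '{"linear":[[0,0.1,0],[0,0.19,0],[-0.005,0.28,0],[0,0.37,0],[0.01,0.46,0],[0.028,0.558,0],[0.045,0.64,0],[0.065,0.72,0],[0.088,0.796,0]],"dr":[[0,0,-0.015],[0,0,-0.03],[0,0,-0.044],[0,0,-0.058],[0,0,-0.073],[0,0,-0.089],[0,0,-0.102],[0,0,-0.115],[0,0,-0.128]],"jaw":[1,1,1,1,1,1,1,1,1]}' |tail -4; python3 arc.py 0.0145 17 12 8 4 1 0
python3 -c "
from h import *
c=cap('scene','m2.png')"
```

```text
ee_rot: [[0.808, -0.589, 0.0], [-0.589, -0.808, 0.0], [0.0, -0.0, -1.0]]
contact_force: [-0.5, -0.9, -0.6]
finger_gap: -0.0001
grasp_force: 0.2
t 19.12 [ 0.5388 -0.0229  0.187 ] [-0.5 -0.9 -0.6] gap -0.0 j [ 18.  10. -20.  -0. -60.  36.]
17.0 [ 0.539 -0.023] [-0.     0.002  0.   ] [-0. -0.  0.]
12.0 [ 0.53  -0.034] [-0.008  0.177  0.   ] [-0.    -0.    -0.028]
8.0 [ 0.524 -0.043] [-0.004  0.317  0.   ] [-0.   -0.   -0.05]
4.0 [ 0.518 -0.053] [0.01  0.457 0.   ] [-0.    -0.    -0.072]
1.0 [ 0.514 -0.06 ] [0.027 0.56  0.   ] [-0.    -0.    -0.089]
0.0 [ 0.513 -0.063] [0.034 0.595 0.   ] [-0.    -0.    -0.094]
```

```bash
python3 -m pendant '{"linear":[[0,0.07,0],[0,0.13,0],[-0.008,0.177,0],[-0.005,0.24,0],[-0.004,0.317,0],[0,0.38,0],[0.01,0.43,0],[0.01,0.457,0],[0.02,0.49,0],[0.025,0.52,0],[0.025,0.52,0]],"dr":[[0,0,-0.01],[0,0,-0.02],[0,0,-0.028],[0,0,-0.039],[0,0,-0.05],[0,0,-0.061],[0,0,-0.068],[0,0,-0.072],[0,0,-0.078],[0,0,-0.083],[0,0,-0.083]],"jaw":[1,1,1,1,1,1,1,1,1,1,1]}' |tail -4; python3 arc.py 0.0145 2 0
```

```text
ee_rot: [[0.932, -0.362, -0.0], [-0.362, -0.932, -0.0], [-0.0, 0.0, -1.0]]
contact_force: [-0.7, -0.3, -0.5]
finger_gap: 0.0002
grasp_force: 0.1
t 20.55 [ 0.5159 -0.0577  0.1869] [-0.7 -0.3 -0.5] gap 0.0 j [ 15.   8. -23.   0. -60.  53.]
2.0 [ 0.515 -0.058] [-0.006  0.005 -0.001] [ 0.     0.    -0.001]
0.0 [ 0.513 -0.063] [-0.01   0.075 -0.001] [ 0.     0.    -0.012]
```

Now I press in 2 mm steps until the gasket pushes back.

```bash
for i in 1 2 3; do python3 -m pendant '{"linear":[[0,0.013,0],[0,0.025,0],[0,0.025,0]],"dr":[[0,0,-0.002],[0,0,-0.003],[0,0,-0.003]],"jaw":[1,1,1]}' >/dev/null; python3 arc.py 0.0145 0; done
```

```text
t 20.93 [ 0.5152 -0.0594  0.1869] [ 0.  -0.3  0.5] gap -0.0 j [ 15.   8. -23.   0. -60.  54.]
0.0 [ 0.513 -0.063] [-0.011  0.051 -0.001] [ 0.     0.    -0.009]
t 21.3 [ 0.5145 -0.0614  0.1869] [ 0.1  1.2 -0.5] gap 0.0 j [ 15.   8. -23.   0. -60.  55.]
0.0 [ 0.513 -0.063] [-0.011  0.025 -0.001] [-0.    -0.    -0.006]
t 21.68 [ 0.5138 -0.0632  0.1869] [ 0.3  0.2 -1.1] gap 0.0 j [ 15.   8. -23.   0. -60.  56.]
0.0 [ 0.513 -0.063] [-0.012  0.    -0.001] [ 0.    -0.    -0.003]
```

```bash
for i in 1 2 3; do python3 -m pendant '{"linear":[[0,0.01,0],[0,0.02,0],[0,0.02,0]],"dr":[[0,0,0],[0,0,0],[0,0,0]],"jaw":[1,1,1]}' >/dev/null; python3 arc.py 0.0145 0|head -1; done
```

```text
t 22.05 [ 0.5133 -0.0647  0.1869] [0.1 0.5 0.3] gap 0.0 j [ 15.   8. -23.  -0. -60.  56.]
t 22.43 [ 0.5132 -0.065   0.1869] [ 0.5  7.5 -0.7] gap -0.0 j [ 14.   8. -23.  -0. -60.  56.]
t 22.8 [ 0.5132 -0.0652  0.1869] [ 1.1 14.6 -0.5] gap -0.0 j [ 14.   8. -23.  -0. -59.  56.]
```

The door stopped firmly where the shut position was predicted. I back away, rise and check.

```bash
python3 -m pendant '{"linear":[[0,-0.03,0],[0,-0.06,0],[0,-0.2,0],[0,-0.5,0],[0,-0.9,0],[0,-0.9,-0.4],[0,-0.9,-0.9],[0,-0.9,-0.9]],"dr":[[0,0,0],[0,0,0],[0,0,0],[0,0,0],[0,0,0],[0,0,0],[0,0,0],[0,0,0]],"jaw":[1,1,1,1,1,1,1,1]}' |tail -3
python3 -m pendant '{"linear":[[0,-0.5,0],[0,-1,0],[0,-1,0]],"dr":[[0,0,0],[0,0,0],[0,0,0]],"jaw":[1,1,1]}' >/dev/null
python3 - <<'E'
from h import *
for n in('top','scene'):
    W=cloud(cap(n,n+'_end.png'));Z=W[...,2]
    c=np.array([.5275,-.187]);y=np.radians(-109.1);x=np.array([np.cos(y),np.sin(y)]);yy=np.array([-x[1],x[0]])
    e=(W[...,:2]-c);ex=e@x;ey=e@yy
    m=(Z>.2)&(Z<.2175)&(ex<-.085)&(ex>-.16)&(abs(ey)<.13)
    r=cv2.minAreaRect((np.c_[ex[m],ey[m]]*1000).astype(np.float32));v=np.polyfit(ey[m],ex[m],1)
    print(n,m.sum(),r,'deg',np.degrees(np.arctan(v[0])),'z95',np.percentile(Z[m],95))
a,b=cv2.imread('pics/top_end.png'),cv2.imread('pics/scene_end.png')
cv2.imwrite('pics/end.png',np.hstack([cv2.resize(a[100:320,200:480],(390,306)),cv2.resize(b[150:370,40:320],(390,306))]))
E
```

```text
contact_force: [-0.3, 0.3, -0.3]
finger_gap: 0.0002
grasp_force: 0.0
top 556 ((-91.10716247558594, -0.01245880126953125), (12.217058181762695, 204.53085327148438), 0.05694906786084175) deg 0.6706105585176874 z95 0.2154308026323681
scene 490 ((-91.99307250976562, 4.976860046386719), (13.691303253173828, 210.61737060546875), 0.10730893909931183) deg 0.3691510132359025 z95 0.21387644583210522
```

View pics/end.png

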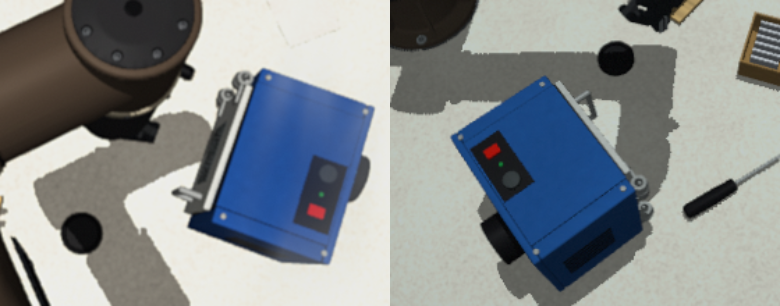

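The door lies flat against the gasket, parallel within 0.7°, with its top at 0.215. It is on both pins (at (240,80) in the left half), the robot is clear, and nothing else has been disturbed.

```bash
python3 -c "
from rig import robot
print(robot.job_done())"
```

```text
the job is handed in; nothing more can be done
None
```

The door is hung on both pins, right down, and swung fully shut, and the job is handed in at about 24 s. On the way to the pins I typed one sideways shift with the wrong sign, so a knuckle lightly touched the extractor (2.5 N) before I backed off and corrected it.

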